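# Seat the alignment block in the ball-knob vise and clamp it

## Task

Lay the aluminium alignment block, pins up, between the open jaws of the small grey vise, on its two parallels, and press the block down until the parallels are fully home. Then clamp it by turning the smooth black ball knob clockwise (seen from above) all the way to its stop, and let go. Do not disturb the other things on the bench.

Things in the scene. Friction and masses are not known exactly. Their poses are not given: they have to be found in the camera images.
- gauge_block: Loose aluminium block, 36 (x) x 80 (y) x 20 (z) mm, 0.13 to 0.27 kg. Two pins, 6 mm thick, stand 12 mm above its flat top, 28 mm either side of the middle along its length; press on the flat between them. Origin: centre of the underside; z up, y along its length. Either way round will do (half turn about z). It starts flat on the bench, left of the vise.
- seat (a point): Point of the bolted-down vise where the centre of the block's underside ends up, home and clamped: 30 mm above the bench. Axes: z up, y the clamping direction, along which the block's length must lie. Base plate 92 mm wide in x, its top 18 mm below; the long sides of the block are free down to there. First put the block at x = 0, y = -7 mm; the closing jaw slides it the rest.
- fixed_jaw (a point): Middle of the upper edge of the fixed jaw's face, at y = +40 mm and z = +16 mm from the seat. The jaw is steel, 60 mm wide in x, 24 mm thick, and lies beyond the face in +y.
- moving_jaw (a point): Middle of the upper edge of the moving jaw's face, at the fixed jaw's height; at y = -58 mm from the seat with the knob at 0, 13.1 mm nearer for each radian of knob. 50 mm wide in x. The face is spring-backed (4 N/mm) and gives for the last 3 mm.
- parallels (a joint): Two steel parallels under the block (together 30 mm wide in x, 72 mm long in y, centred on the seat), sliding up and down. 0 = raised, top 6 mm above the seat (start); 0.006 m = fully home, top level with the seat. Stiff: about 10 N to move, 15 to 20 N for a moment to send them home; they stay where left. With them home the block's flat top is 20 mm above the seat.
- ball_knob (a joint): Turn of the ball knob about its upright axis, rad: grows clockwise seen from above. It starts between 0 and 0.3 (jaws open), its stop is at 1.6 (clamped), and it stays where it is left. Stiff: 0.2 N m, up to 0.4 N m near the end, when the jaw squeezes the block. It may be turned in several grips.
- ball_centre (a point): Centre of the smooth black ball, 50 mm in diameter; 96 mm above the bench, 116 mm from the seat towards the vise's -y. Slippery (friction 0.4): grip at the height of its centre, fingers either side of a full diameter, 40 N or so. It sits on a 16 mm stem; 43 mm below the centre is a 42 mm disc with a red pointer, on a gear housing 62 x 52 mm. Free room all round the ball.
- uv_meter: Bystander: flat white round meter, 100 mm across, 16 mm high, loose on the bench. Origin: centre of its underside. Leave it alone.
- tape_amber: Bystander: roll of amber tape, 84 mm across, 19 mm high, loose. Origin: centre of its underside. Leave it alone.
- screwdriver_red: Bystander: red-handled screwdriver, 160 mm long, 25 mm thick, loose, lying along x near the left edge of the bench. Origin: middle of its length, on the bench. Leave it alone.
Mind the look-alikes: they are no part of the job. What is meant by the gauge_block is not green or yellow, and is the larger of those in its own colour.

How it is judged:
On the way:
1. the block lies between the jaws on the parallels and is pressed down until they are home, before the knob is turned to clamp (x of gauge_block in the frame of seat between -0.009 and 0.009 m and y of gauge_block in the frame of seat between -0.02 and 0.004 m and z of gauge_block in the frame of seat between -0.0025 and 0.0025 m and angle between gauge_block's own z axis and vertical below 0.08 rad and value of joint parallels above 0.0045 m and value of joint ball_knob below 0.7 rad), for 0.2 s.
At the end, for the whole second after the job is handed in: The ball knob is at its stop (above 1.48 rad of 1.6); the block is at rest, pins up, against the fixed jaw: its centre within 9 mm of the seat across the vise, 3 mm along it and 2.5 mm in height, its length along the vise within 0.06 rad; the parallels are home (more than 4.5 of 6 mm down) (x of gauge_block in the frame of seat between -0.009 and 0.009 m and y of gauge_block in the frame of seat between -0.003 and 0.003 m and z of gauge_block in the frame of seat between -0.0025 and 0.0025 m and angle between the y axis of gauge_block and the y axis of seat, either way round below 0.06 rad and angle between gauge_block's own z axis and vertical below 0.08 rad and value of joint parallels above 0.0045 m and value of joint ball_knob above 1.48 rad and linear speed of gauge_block below 0.02 m/s); the robot touches nothing.
It fails at once if the white round meter is moved more than 30 mm (distance of uv_meter from where it was at the start of the episode above 0.03 m).
It fails at once if the amber tape is moved more than 30 mm (distance of tape_amber from where it was at the start of the episode above 0.03 m).
It fails at once if the red screwdriver is moved more than 30 mm (distance of screwdriver_red from where it was at the start of the episode above 0.03 m).
It also fails if it takes over 58 s, if anything falls off the work surface, if the arm or the gripper's body presses on something with over 40 N, if the wrist force passes 120 N, or if a joint passes its speed limit or range.

## Robot

A 7-joint arm with a two-finger parallel gripper is mounted at the origin on a cart in front of the work surface, level with it; the furniture and walls round the work are solid. World frame = base frame: x ahead of the robot, y to its left, z up, the work surface at z = 0. Lengths are in m, angles in rad, forces in N, time in s.
With the tool pointing down it reaches from about 0.425 to 0.875 m from the base axis. Payload 8.4 kg.
Tool frame: the origin (TCP) lies on the centre line of the jaws, within the pads' length; the fingertips stand 11 mm ahead of it and the grasp point (between the pads) lies 8 mm behind it; z points along the fingers, y is the direction in which the jaws open and shut (so a half turn about z gives the same grasp; the last joint's range is limited). The gripper opens to 87 mm and grips with 3 to 60 N. Pads are 19 mm wide; open, the fingers measure 117 mm over their backs; the gripper's body (75 mm by 190 mm) begins 51 mm behind the grasp point.
Start: joints at [-1.355, 0.333, 0.04, 1.465, -0.013, 1.343, -0.059], TCP at [0.201, 0.618, 0.206] pointing down, gripper open.
Joint ranges: [-2.58, 2.58], [-0.38, 2.09], [-1.3, 1.39], [0.25, 2.4], [-1.5, 4.64], [0.08, 2.09], [-2.65, 2.65]. Speed limits (rad/s): [2.22, 2.22, 2.79, 2.79, 3.14, 3.14, 3.14].

## Interface

Orientations are given as a rotation vector (axis times angle).
In Python, from cell import telemetry, capture, ticket gives the robot as it stands.
- The arm moves only by the tool play_rows, never from a script. Its argument "commands" is a list of rows, each a list of 5 numbers: the finger opening in mm, from 0 to 87, then the shift along the tool's x, y, z in mm, then the turn about the tool's z in degrees. In form: [[gripper, x, y, z, twist], ...]. A call has 1 to 8 rows; each row is the pose to reach, as a shift and turn from the pose measured when the call began, along the tool's axes at that moment; what a row does not reach only later rows make up. A row lasts 1/10 s, in which the tool goes at most 50 mm and 8.59 degrees, less where a joint would pass 70% of its speed; a pose out of reach is approached as far as the arm can. A call with a gripper value outside its range is refused whole. The fingers move at their own pace and stop on an object; the grip force is fixed at half the most. Time passes only in rows, so rows that repeat a pose let the fingers close. It gives the time, the measured TCP pose, the force and the opening at its end, in the units of the state.
- telemetry.read_state(): the state, without advancing time (a new reading comes with each control period).
- capture(name): name is "scene" or "side" or "wrist"; returns a dict with "image" (384x512x3 uint8, blue, green, red), "range_z" (384x512 float32, m along the optical axis (not along the pixel's ray), 0 where there is no reading), "K" (3x3 intrinsics, pixels), "k1" (the pictures are not rectified: a ray, as slopes to the right and down, at radius r is drawn at 1 + k1 r^2 times it, then the intrinsics apply), "extrinsics" (4x4, takes a point from camera to world coordinates). Camera axes: x right, y up, looking along -z (the intrinsics and any distortion apply to the point x, -y, -z); pixel columns grow to the right and rows downward; lengths in m; the calibration is good to about 2 mm. A picture is of the moment at which its call begins.
- ticket.job_done(): hands the job in, once; it reports no verdict.
The state is a dict: "t": time; "joint_positions": joint angles; "qvel": joint speeds; "effort": joint torques, N m; "position": TCP position; "ee_rot": TCP orientation; "wrist_force": force on the tool from outside, world axes, zero at the start; "torque": the same for the moment, N m; "opening": finger opening in m.
Only numpy, scipy, OpenCV 4.12 (cv2) and the standard library are available. Lean on these libraries where they do the work, as an engineer would, in place of code of your own. Each camera call takes 0.05 s, during which the arm holds its last target. There are 200 camera calls.

## Working session

There is one attempt and no reset: what is moved stays moved. The work goes in short steps, Python scripts to look and compute and a tool call to move; the robot and the scene stay as the last step left them, time stands still between calls to the robot, and variables do not carry over. Pictures are saved under pics/ and viewed, about 8 in all and at most 12, crops included, and the job is handed in when it is done.

Besides the shell and the picture viewer there is one more tool, called as name(argument=value, ...) on one line, values as JSON. play_rows: Moves the arm, as the interface text tells. Its arguments: {"type":"object","properties":{"commands":{"type":"array","items":{"type":"array","items":{"type":"number"}}}},"required":["commands"]}

```bash
ls; mkdir -p pics; python3 - <<'E'
from cell import telemetry, capture
import cv2,numpy as np
print(telemetry.read_state())
for n in("scene","side"):
    c=capture(n); cv2.imwrite(f"pics/{n}0.png",c["image"]); np.savez(f"{n}0.npz",**c); print(n,c["K"],c["k1"],c["extrinsics"])
E
```

```text
pics
{'t': 0.0, 'joint_positions': array([-1.35524578,  0.33390478,  0.03987957,  1.46624992, -0.01345306,
        1.34328465, -0.0585049 ]), 'qvel': array([ 2.08149854e-03, -1.15651026e-03, -2.66786587e-03, -4.30987001e-04,
        5.49190738e-04,  2.27673274e-05, -4.05551751e-04]), 'effort': array([ 4.63958804e-04, -6.56376028e+01,  1.33550394e+00, -4.03789365e+01,
       -5.96772577e-02,  4.46859899e-02,  1.92181010e-04]), 'position': array([0.20109088, 0.61760614, 0.20547375]), 'ee_rot': array([-4.92401654e-01, -3.10257012e+00,  2.46510886e-03]), 'wrist_force': array([ 0.1394968 , -0.33928143, -0.01706477]), 'torque': array([ 0.0221126 ,  0.02323739, -0.00211352]), 'opening': 0.08692519536373858}
scene [[444.70031077   0.         254.05134711]
 [  0.         444.70031077 191.68155397]
 [  0.           0.           1.        ]] -0.12240531894406032 [[-0.55406446  0.46783184 -0.68858256 -0.32137407]
 [-0.83244562 -0.31816348  0.45365879  0.57752749]
 [-0.0068458   0.82456375  0.56572764  0.74620325]
 [ 0.          0.          0.          1.        ]]
side [[418.67564321   0.         256.86903467]
 [  0.         418.67564321 196.25440519]
 [  0.           0.           1.        ]] 0.048434754496525304 [[ 0.99989245  0.01162209  0.00894466  0.48551098]
 [ 0.00391021  0.37655928 -0.92638427 -0.96827053]
 [-0.01413471  0.92631962  0.37647334  0.49316803]
 [ 0.          0.          0.          1.        ]]
```

View pics/scene0.png

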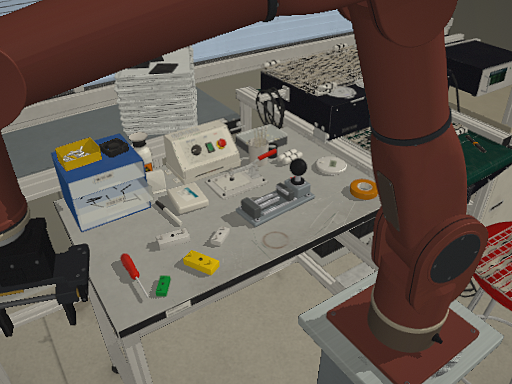

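View pics/side0.png

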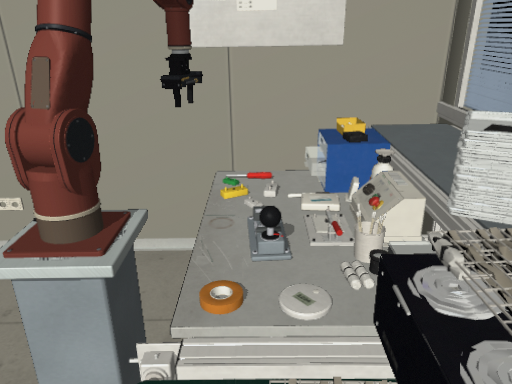

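The scene picture shows two grey blocks with pins: a larger one at about (172,239) and a smaller one at (219,237). The vise is at (275,200), with the black ball at (298,167). The side picture shows the ball at (270,216), the tape at (222,297) and the meter at (305,302).

```bash
cat >h.py <<'E'
import numpy as np,cv2
def world(c,z=None):
    """world point per pixel, from range or on plane z"""
    K=c["K"];k=float(c["k1"]);h,w=c["range_z"].shape
    u,v=np.meshgrid(np.arange(w),np.arange(h))
    x=(u-K[0,2])/K[0,0];y=(v-K[1,2])/K[1,1];a,b=x,y
    for _ in range(8):
        s=1+k*(a*a+b*b);a,b=x/s,y/s
    E=c["extrinsics"];d=np.stack([a,-b,-np.ones_like(a)],-1)@E[:3,:3].T
    r=c["range_z"] if z is None else (z-E[2,3])/d[...,2]
    return E[:3,3]+d*r[...,None]
def project(c,p):
    E=c["extrinsics"];q=(np.atleast_2d(p)-E[:3,3])@E[:3,:3]
    a=q[:,0]/-q[:,2];b=-q[:,1]/-q[:,2];s=1+float(c["k1"])*(a*a+b*b);K=c["K"]
    return np.stack([K[0,0]*a*s+K[0,2],K[1,1]*b*s+K[1,2]],-1)
E
python3 - <<'E'
from h import *
S=dict(np.load("scene0.npz"));D=dict(np.load("side0.npz"))
a=cv2.resize(S["image"][150:255,145:325],None,fx=4.4,fy=4.4,interpolation=cv2.INTER_CUBIC);cv2.imwrite("pics/cropS.png",a)
for n,c,pts in(("scene",S,[(172,239),(219,237),(298,167),(275,205),(245,215),(330,166),(364,187),(130,265)]),("side",D,[(270,216),(271,188),(250,203),(222,288),(305,302),(260,175)])):
    W=world(c)
    for u,v in pts: print(n,u,v,W[v,u].round(3))
# ball: black pixels around
for c,(u0,v0) in((S,(298,167)),(D,(270,216))):
    W=world(c);g=c["image"].max(2);m=(g<60).astype(np.uint8)
    n,l,st,ce=cv2.connectedComponentsWithStats(m);i=l[v0,u0];print(st[i],ce[i]);
    P=W[l==i]; print(np.median(P,0),P.max(0))
E
```

```text
scene 172 239 [0.5   0.284 0.023]
scene 219 237 [0.45  0.177 0.015]
scene 298 167 [ 0.487 -0.101  0.108]
scene 275 205 [ 0.484 -0.023  0.012]
scene 245 215 [0.495 0.07  0.01 ]
scene 330 166 [ 0.554 -0.29   0.014]
scene 364 187 [ 0.417 -0.306  0.003]
scene 130 265 [0.467 0.408 0.025]
side 270 216 [ 0.506 -0.135  0.107]
side 271 188 [0.519 0.27  0.018]
side 250 203 [0.454 0.153 0.016]
side 222 288 [ 0.407 -0.272  0.016]
side 305 302 [ 0.566 -0.318  0.016]
side 260 175 [0.484 0.397 0.017]
[290 159  17  17 223] [297.79820628 166.80717489]
[ 0.49105894 -0.10371891  0.10623945] [ 0.62346478 -0.08966293  0.12472228]
[259 206  22  27 408] [270.39460784 217.37254902]
[ 0.50613227 -0.12909635  0.10335784] [0.54005406 0.11680529 0.49316803]
```

View pics/cropS.png

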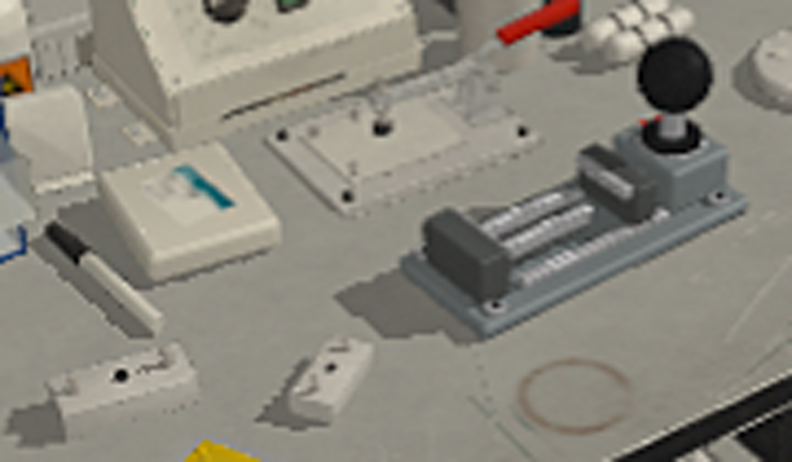

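play_rows(commands=[[87,-410,-358,-180,68],[87,-410,-358,-180,68],[87,-410,-358,-180,68],[87,-410,-358,-180,68],[87,-410,-358,-180,68],[87,-410,-358,-180,68],[87,-410,-358,-180,68],[87,-410,-358,-180,68]])

```text
t: 0.9
position: [0.3964, 0.2898, 0.3323]
ee_rot: [2.15, 2.29, -0.002]
wrist_force: [0.8, 0.5, -0.4]
opening: 0.0872
```

play_rows(commands=[[87,-145,75,-50,3.6],[87,-145,75,-50,3.6],[87,-145,75,-50,3.6],[87,-145,75,-50,3.6],[87,-145,75,-50,3.6],[87,-145,75,-50,3.6]])

```text
t: 1.5
position: [0.4802, 0.1501, 0.382]
ee_rot: [-2.222, -2.221, 0.003]
wrist_force: [0.0, -0.3, -0.2]
opening: 0.0867
```

```bash
python3 - <<'E'
from cell import telemetry, capture
from h import *
s=telemetry.read_state();print(s["position"],s["ee_rot"],s["joint_positions"])
c=capture("wrist");np.savez("w1.npz",**c);cv2.imwrite("pics/w1.png",c["image"]);print(c["extrinsics"],c["K"][0,0],c["k1"])
E
```

```text
[0.48020098 0.15009363 0.38199779] [-2.22182073 -2.22097916  0.00275193] [-0.93036736 -0.02757959  0.53023252  1.52218013  0.01459115  1.64484436
 -0.39962353]
[[ 9.99998816e-01 -5.06596829e-04  1.45311129e-03  4.79331528e-01]
 [ 3.39272041e-05  9.51289441e-01  3.08299201e-01  2.33573238e-01]
 [-1.53851283e-03 -3.08298787e-01  9.51288332e-01  5.60316176e-01]
 [ 0.00000000e+00  0.00000000e+00  0.00000000e+00  1.00000000e+00]] 294.3960318762012 -0.06099839707671919
```

View pics/w1.png

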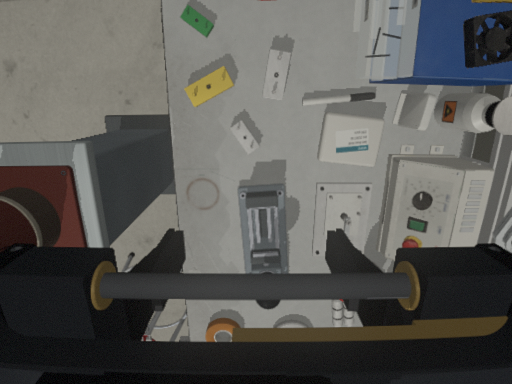

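The wrist view shows the large grey block at (278,75), tilted slightly, and the small one at (244,135). The vise runs from (262,188) down to the ball at (268,290), and its axis lies close to world y.

```bash
python3 - <<'E'
from h import *
c=dict(np.load("w1.npz"));S=dict(np.load("scene0.npz"));D=dict(np.load("side0.npz"))
W=world(c)
# block
P=world(c,.02);m=(W[...,2]>.012)&(abs(P[...,0]-.5)<.07)&(abs(P[...,1]-.285)<.07)
g=c["image"].min(2);print("bench",g[120,300],"block",g[75,285])
for nm,mm in(("range",m),("col",(g>g[120,300]+25)&(abs(P[...,0]-.5)<.05)&(abs(P[...,1]-.285)<.06))):
    n,l,st,ce=cv2.connectedComponentsWithStats(mm.astype(np.uint8));i=1+np.argmax(st[1:,4])
    print(nm,st[i],cv2.minAreaRect((P[l==i][:,:2]*1000).astype(np.float32)))
for nm,C in(("scene",S),("side",D)):
    w=world(C);q=w[(w[...,2]>.017)&(w[...,2]<.023)&(abs(w[...,0]-.5)<.07)&(abs(w[...,1]-.285)<.07)]
    print(nm,len(q),cv2.minAreaRect((q[:,:2]*1000).astype(np.float32)) if len(q)>5 else "")
    # ball ray
for nm,C,uv in(("scene",S,(297.8,166.8)),("side",D,(270.2,216.5))):
    print("ball",nm,world(C,.096)[round(uv[1]),round(uv[0])])
# baseplate
B=world(c,.012);hsv=cv2.cvtColor(c["image"],cv2.COLOR_BGR2HSV);print("plate hsv",hsv[230,247],hsv[250,245],hsv[230,283],"bench",hsv[230,230])
z=W[...,2]
q=W[(z>.042)&(z<.052)&(abs(W[...,0]-.5)<.06)&(abs(W[...,1]+.0)<.13)]
print("jaw tops",len(q),q.min(0),q.max(0))
h,e=np.histogram(q[:,1],bins=np.arange(-.12,.12,.005))
print([(round(a,3),b) for a,b in zip(e,h) if b])
f=q[q[:,1]>.03];print("fixed",cv2.minAreaRect((f[:,:2]*1000).astype(np.float32)),f.mean(0))
m=(z>.006)&(z<.018)&(abs(B[...,0]-.49)<.07)&(B[...,1]>-.06)&(B[...,1]<.1)
f=B[m];
for y in np.arange(-.05,.085,.015):
    r=f[abs(f[:,1]-y)<.003];print(round(y,3),r[:,0].min().round(4),r[:,0].max().round(4),"mid",((r[:,0].min()+r[:,0].max())/2).round(4))
print("ymax",f[:,1].max())
E
```

```text
bench 138 block 148
range [ 262   49   29   51 1028] ((514.4815063476562, 273.9863586425781), (79.27202606201172, 36.5189094543457), 80.52519989013672)Traceback (most recent call last):
  File "<stdin>", line 8, in <module>
    return _wrapfunc(a, 'argmax', axis=axis, out=out, **kwds)
    return bound(*args, **kwds)
ValueError: attempt to get argmax of an empty sequence
```

```bash
python3 - <<'E'
from h import *
c=dict(np.load("w1.npz"));S=dict(np.load("scene0.npz"));D=dict(np.load("side0.npz"))
W=world(c)
for nm,C in(("scene",S),("side",D)):
    w=world(C);q=w[(w[...,2]>.015)&(w[...,2]<.025)&(abs(w[...,0]-.515)<.05)&(abs(w[...,1]-.275)<.06)]
    print(nm,len(q),cv2.minAreaRect((q[:,:2]*1000).astype(np.float32)) if len(q)>5 else "")
for nm,C,uv in(("scene",S,(297.8,166.8)),("side",D,(270.2,216.5))):
    print("ball",nm,world(C,.096)[round(uv[1]),round(uv[0])])
B=world(c,.012);z=W[...,2]
q=W[(z>.042)&(z<.052)&(abs(W[...,0]-.5)<.06)&(abs(W[...,1]+.0)<.13)]
print("jaw tops",len(q),q.min(0),q.max(0))
h,e=np.histogram(q[:,1],bins=np.arange(-.12,.12,.005))
print([(round(a,3),int(b)) for a,b in zip(e,h) if b])
f=q[q[:,1]>.03];print("fixed",cv2.minAreaRect((f[:,:2]*1000).astype(np.float32)),f.mean(0))
m=(z>.006)&(z<.018)&(abs(B[...,0]-.49)<.07)&(B[...,1]>-.06)&(B[...,1]<.1)
f=B[m]
for y in np.arange(-.05,.085,.015):
    r=f[abs(f[:,1]-y)<.003];print(round(y,3),r[:,0].min().round(4),r[:,0].max().round(4),"mid",((r[:,0].min()+r[:,0].max())/2).round(4))
print("ymax",f[:,1].max())
E
```

```text
scene 326 ((516.2572021484375, 276.3265075683594), (81.4164047241211, 43.59904861450195), 82.39186096191406)
side 112 ((517.2910766601562, 274.4307861328125), (85.26506042480469, 35.15455627441406), 80.84173583984375)
ball scene [ 0.50266509 -0.11411272  0.096     ]
ball side [ 0.50615533 -0.11014111  0.096     ]
jaw tops 886 [ 0.46016958 -0.10106556  0.04200843] [0.53168149 0.06608743 0.05181522]
[(np.float64(-0.105), 1), (np.float64(-0.1), 57), (np.float64(-0.095), 89), (np.float64(-0.09), 10), (np.float64(-0.08), 33), (np.float64(-0.075), 62), (np.float64(-0.07), 65), (np.float64(-0.065), 63), (np.float64(-0.06), 76), (np.float64(-0.055), 24), (np.float64(0.035), 7), (np.float64(0.04), 61), (np.float64(0.045), 89), (np.float64(0.05), 75), (np.float64(0.055), 89), (np.float64(0.06), 82), (np.float64(0.065), 3)]
fixed ((490.13446044921875, 52.421539306640625), (59.77265167236328, 24.28514289855957), 4.054632186889648) [0.49026522 0.05287695 0.04573388]
-0.05 0.4518 0.5431 mid 0.4974
-0.035 0.452 0.5405 mid 0.4963
-0.02 0.4502 0.54 mid 0.4951
-0.005 0.4484 0.5395 mid 0.4939
0.01 0.4486 0.5391 mid 0.4938
0.025 0.4468 0.5366 mid 0.4917
0.04 0.4452 0.5361 mid 0.4907
0.055 0.4454 0.5356 mid 0.4905
0.07 0.4437 0.5332 mid 0.4885Traceback (most recent call last):
  File "<stdin>", line 18, in <module>
    return umr_minimum(a, axis, None, out, keepdims, initial, where)
ValueError: zero-size array to reduction operation minimum which has no identity
```

play_rows(commands=[[65,50,15,0,8],[65,90,25,50,9.5],[65,124,35,100,9.5],[65,124,35,150,9.5],[65,124,35,200,9.5],[65,124,35,250,9.5],[65,124,35,262,9.5],[65,124,35,262,9.5]])

```text
t: 2.35
position: [0.5095, 0.2744, 0.1138]
ee_rot: [-2.393, -2.034, 0.019]
wrist_force: [-1.9, -0.2, 1.2]
opening: 0.0651
```

```bash
cat >look.py <<'E'
import sys
from cell import telemetry, capture
from h import *
s=telemetry.read_state();print(s["t"],s["position"].round(4),s["ee_rot"].round(3),s["wrist_force"].round(1),s["opening"],s["joint_positions"].round(2))
c=capture("wrist");np.savez(sys.argv[1]+".npz",**c);cv2.imwrite(f"pics/{sys.argv[1]}.png",c["image"])
E
python3 look.py w2; python3 - <<'E'
from h import *
c=dict(np.load("w2.npz"));W=world(c);P=world(c,.02)
m=(abs(W[...,2]-.02)<.006)&(abs(P[...,0]-.515)<.06)&(abs(P[...,1]-.275)<.06)
n,l,st,ce=cv2.connectedComponentsWithStats(m.astype(np.uint8))
for i in range(1,n):
  if st[i,4]>100: print(st[i],cv2.minAreaRect((P[l==i][:,:2]*1000).astype(np.float32)))
E
```

```text
2.35 [0.5095 0.2744 0.1138] [-2.393 -2.034  0.019] [-1.9 -0.2  1.2] 0.06508931512154885 [-0.96  0.28  0.46  1.77 -0.13  1.14 -0.62]
[ 243  146   39   79 2864] ((514.6141357421875, 275.35479736328125), (78.5955810546875, 35.88610076904297), 80.82069396972656)
```

View pics/w2.png

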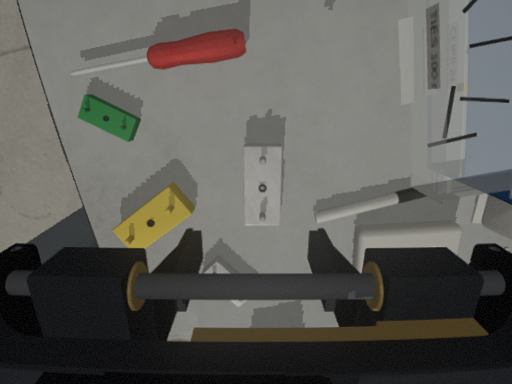

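The wrist view from closer shows the block at (262,185), square to the jaws and slightly off to the right. The measured centre is (0.5146, 0.2754).

play_rows(commands=[[65,2,5,0,0],[65,2,5,40,0],[65,2,5,75,0],[65,2,5,92,0],[65,2,5,99,0],[65,2,5,99,0],[65,2,5,99,0]])

```text
t: 3.1
position: [0.5177, 0.2768, 0.0204]
ee_rot: [-2.394, -2.034, 0.007]
wrist_force: [0.2, -0.7, 0.1]
opening: 0.0648
```

play_rows(commands=[[20,0,0,0,0],[20,0,0,0,0],[20,0,0,0,0],[20,0,0,0,0],[20,0,0,0,0],[20,0,0,0,0],[20,0,0,0,0]])

```text
t: 3.8
position: [0.5176, 0.2767, 0.0203]
ee_rot: [-2.394, -2.034, 0.007]
wrist_force: [0.8, 0.2, 0.3]
opening: 0.0219
```

The opening is 22 mm where I expected 36, so I'll take a look.

```bash
python3 look.py w3;python3 - <<'E'
from cell import capture
from h import *
c=dict(np.load("w3.npz"));W=world(c);P=world(c,.02)
m=(abs(W[...,2]-.02)<.006)&(abs(P[...,0]-.515)<.08)&(abs(P[...,1]-.275)<.08)
n,l,st,ce=cv2.connectedComponentsWithStats(m.astype(np.uint8))
for i in range(1,n):
  if st[i,4]>100: print(st[i],cv2.minAreaRect((P[l==i][:,:2]*1000).astype(np.float32)))
s=capture("scene");v=capture("side")
a=cv2.resize(s["image"][190:290,110:260],(600,400),interpolation=3)
b=cv2.resize(c["image"],(200,150))
print(project(v,[.515,.275,.02]))
d=cv2.resize(v["image"][150:225,220:320],(200,150),interpolation=3)
o=np.zeros((400,800,3),np.uint8);o[:,:600]=a;o[:150,600:]=b;o[160:310,600:]=d
cv2.imwrite("pics/s3.png",o)
E
```

```text
3.8 [0.5176 0.2767 0.0203] [-2.394 -2.034  0.007] [0.8 0.2 0.3] 0.02193353824972028 [-0.93  0.4   0.44  1.83 -0.2   0.96 -0.56]
[ 224  172   57  101 4617] ((515.6155395507812, 280.858642578125), (72.0008316040039, 35.77550506591797), 80.79588317871094)
[[269.79135297 186.74329556]]
```

View pics/s3.png

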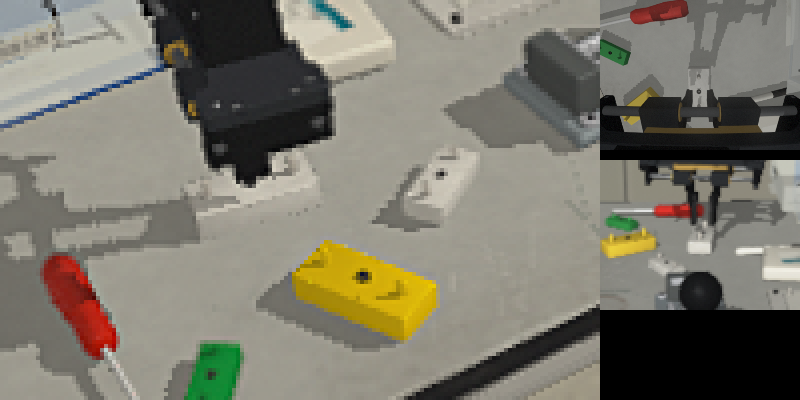

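```bash
python3 - <<'E'
from cell import capture,telemetry
from h import *
st=telemetry.read_state();print(st["opening"],st["position"])
for n in("scene","side"):
    c=capture(n);W=world(c);g=c["image"].max(2)
    m=(g<70)&(abs(W[...,0]-.517)<.06)&(abs(W[...,1]-.277)<.05)&(W[...,2]>.003)&(W[...,2]<.09)
    Q=W[m];print(n,len(Q));Q=Q[Q[:,2].argsort()]
    print(Q[:12].round(4))
    for z in(.02,.03,.04,.06): 
        q=Q[abs(Q[:,2]-z)<.004]; 
        if len(q):print(z,len(q),q.min(0).round(3),q.max(0).round(3))
    print("tip proj",project(c,[[.5176,.2767,.0093],[.5176,.2767,.0203],[.5176,.2767,.04]]).round(1))
    print("bench",np.median(W[(abs(W[...,0]-.45)<.03)&(abs(W[...,1]-.28)<.03)],0))
c=dict(np.load("w3.npz"));W=world(c);print("wrist bench",W[150,330],W[100,150],"top",W[190:230:10,250])
E
```

```text
0.020559220236100018 [0.51760314 0.27671556 0.02036253]
scene 43
[[0.5186 0.2755 0.0193]
 [0.5114 0.2785 0.0224]
 [0.5127 0.275  0.0231]
 [0.5149 0.2795 0.0237]
 [0.5034 0.2887 0.036 ]
 [0.5    0.2792 0.0372]
 [0.4973 0.272  0.039 ]
 [0.4987 0.2823 0.0395]
 [0.4987 0.2767 0.0402]
 [0.4995 0.2871 0.0412]
 [0.4957 0.2752 0.0416]
 [0.5001 0.2895 0.0419]]
0.02 4 [0.511 0.275 0.019] [0.519 0.279 0.024]
0.04 13 [0.496 0.271 0.036] [0.503 0.289 0.044]
tip proj [[172.2 238.4]
 [171.7 235.1]
 [170.8 229.1]]
bench [0.45722707 0.28747276 0.30182871]
side 105
[[0.5379 0.2782 0.0379]
 [0.5343 0.2667 0.0388]
 [0.5096 0.285  0.0392]
 [0.5062 0.2711 0.0409]
 [0.5097 0.2892 0.0411]
 [0.5313 0.2695 0.0412]
 [0.503  0.2702 0.0413]
 [0.5379 0.2765 0.0419]
 [0.5342 0.2634 0.0434]
 [0.5062 0.2708 0.0444]
 [0.503  0.2687 0.0452]
 [0.5378 0.2747 0.0459]]
0.04 9 [0.503 0.263 0.038] [0.538 0.289 0.043]
0.06 14 [0.5   0.262 0.056] [0.537 0.284 0.064]
tip proj [[270.6 189.7]
 [270.6 186.5]
 [270.6 180.6]]
bench [0.45510342 0.26284549 0.14491805]
wrist bench [ 5.75196010e-01  3.18245623e-01 -3.37203572e-04] [ 0.46227993  0.37000054 -0.00101357] top [[0.51838363 0.30581849 0.02264087]
 [0.51802584 0.30257899 0.03228674]
 [0.51593462 0.29158425 0.01995521]
 [0.51477012 0.28466563 0.02001581]]
```

The fingertips look to be at z≈0.036, above the block, although the reported TCP height is 0.020. I'll reopen and lift a little, then measure the tips.

play_rows(commands=[[65,0,0,-20,0],[65,0,0,-40,0],[65,0,0,-40,0],[65,0,0,-40,0],[65,0,0,-40,0],[65,0,0,-40,0],[65,0,0,-40,0]])

```text
t: 4.75
position: [0.5174, 0.2766, 0.0597]
ee_rot: [-2.394, -2.034, 0.009]
wrist_force: [0.3, -0.2, 0.5]
opening: 0.0628
```

```bash
python3 - <<'E'
from cell import capture,telemetry
from h import *
st=telemetry.read_state();p=st["position"];print(st["opening"],p,st["ee_rot"])
for n in("scene","side"):
    c=capture(n);W=world(c);g=c["image"].max(2)
    m=(abs(W[...,0]-p[0])<.07)&(abs(W[...,1]-p[1])<.03)&(W[...,2]>.028)&(W[...,2]<.14)
    Q=W[m];Q=Q[Q[:,2].argsort()];print(n,len(Q));print(Q[:14].round(4).tolist())
    u,v=project(c,p)[0].round().astype(int)
    if n=="side":o=cv2.resize(c["image"][v-40:v+50,u-60:u+60],(720,540),interpolation=3);
    t=project(c,p+[[0,0,-.011]]);print(u,v,t)
cv2.imwrite("pics/s4.png",o)
E
```

```text
0.0627614139170657 [0.51742053 0.27657072 0.05968445] [-2.39354913 -2.03413655  0.00916313]
scene 120
[[0.5086, 0.2511, 0.0281], [0.52, 0.3042, 0.0284], [0.5109, 0.2498, 0.0292], [0.5176, 0.3024, 0.0292], [0.5071, 0.2486, 0.0312], [0.5122, 0.249, 0.0313], [0.5201, 0.3037, 0.0313], [0.5198, 0.3064, 0.0328], [0.4803, 0.2863, 0.076], [0.4796, 0.2786, 0.0762], [0.4773, 0.277, 0.077], [0.482, 0.2932, 0.0781], [0.4777, 0.274, 0.0785], [0.4781, 0.2817, 0.0786]]
170 223 [[170.47588567 226.39027218]]
side 183
[[0.515, 0.2486, 0.0292], [0.5196, 0.3023, 0.0294], [0.5227, 0.2999, 0.0302], [0.5229, 0.3058, 0.0315], [0.5119, 0.2491, 0.0323], [0.4814, 0.2778, 0.0755], [0.4845, 0.2773, 0.0756], [0.5496, 0.2645, 0.0757], [0.5526, 0.2632, 0.0762], [0.4783, 0.2745, 0.0766], [0.5556, 0.2609, 0.0769], [0.5595, 0.2753, 0.0785], [0.5528, 0.2657, 0.0786], [0.4783, 0.2768, 0.0791]]
271 175 [[270.52493087 178.05128709]]
```

View pics/s4.png

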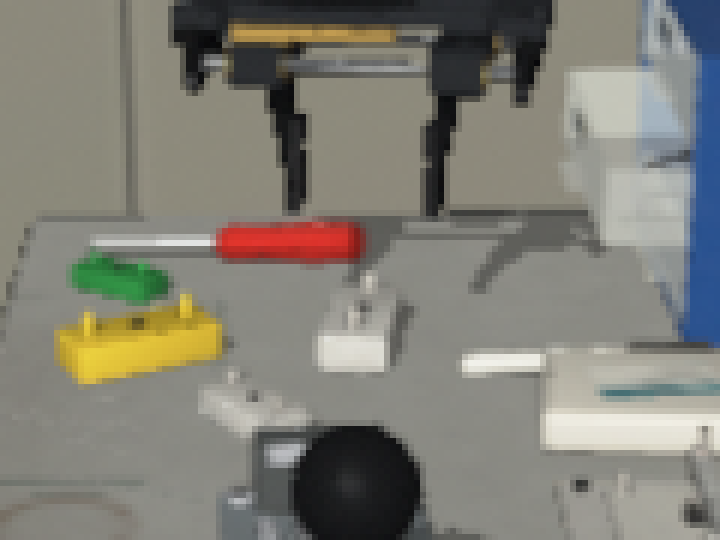

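Both cameras put the fingertips about 16 mm above the reported TCP, not 11 mm below it. So the real tip height is the reported z + 0.0155, and I'll plan with that and watch the force.

play_rows(commands=[[65,-1,-2,30,0],[65,-1,-2,50,0],[65,-1,-2,60,0],[65,-1,-2,66,0],[65,-1,-2,70,0],[65,-1,-2,70,0],[65,-1,-2,70,0]])

```text
t: 5.55
position: [0.5156, 0.276, -0.0093]
ee_rot: [-2.394, -2.034, 0.007]
wrist_force: [0.0, -0.1, 0.4]
opening: 0.0648
```

play_rows(commands=[[20,0,0,0,0],[20,0,0,0,0],[20,0,0,0,0],[20,0,0,0,0],[20,0,0,0,0],[20,0,0,0,0],[20,0,0,0,0]])

```text
t: 6.25
position: [0.5157, 0.2761, -0.0092]
ee_rot: [-2.394, -2.034, 0.006]
wrist_force: [-0.2, -0.5, 0.9]
opening: 0.0356
```

play_rows(commands=[[20,0,0,-25,0],[20,0,0,-60,0],[20,-20,2,-85,0],[20,-60,5,-90,-4],[20,-105,9,-90,-9],[20,-150,13,-90,-13.4],[20,-195,17,-90,-13.4],[20,-235,20,-90,-13.4]])

```text
t: 7.05
position: [0.4972, 0.0388, 0.0813]
ee_rot: [-2.14, -2.298, 0.006]
wrist_force: [1.2, 0.1, -2.3]
opening: 0.0356
```

play_rows(commands=[[20,0,0,0,0],[20,0,0,0,0],[20,0,0,0,0]])

```text
t: 7.35
position: [0.4972, 0.0398, 0.0812]
ee_rot: [-2.139, -2.299, 0.006]
wrist_force: [-0.7, 0.6, -2.0]
opening: 0.0357
```

```bash
python3 - <<'E'
from cell import telemetry
import numpy as np
from scipy.spatial.transform import Rotation as R
s=telemetry.read_state();p=s["position"];M=R.from_rotvec(s["ee_rot"]).as_matrix()
print(p,M.round(4),s["opening"])
t=np.array([.4943,-.006,p[2]]);print("shift",(M.T@(t-p)*1000).round(1),"yaw y",np.degrees(np.arctan2(M[1,1],M[0,1])))
E
python3 look.py w5
```

```text
[0.49717756 0.03984919 0.08123767] [[-0.072   0.9974 -0.0037]
 [ 0.9974  0.072  -0.002 ]
 [-0.0018 -0.0038 -1.    ]] 0.03568763051342703
shift [-45.5  -6.2   0.1] yaw y 4.128768565401727
7.35 [0.4972 0.0398 0.0812] [-2.139 -2.299  0.006] [-0.7  0.6 -2. ] 0.03568763051342703 [-0.69  0.14  0.56  2.   -0.09  1.03 -0.01]
```

View pics/w5.png

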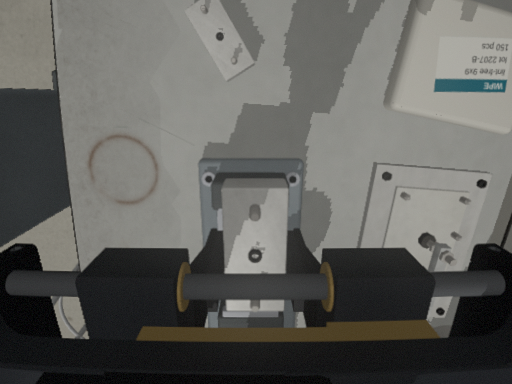

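The wrist view shows the held block at (255,245), square over the vise; the plate bolts sit symmetric at (208,180) and (293,180). I'll measure the offset of the block in the grip.

```bash
python3 - <<'E'
from h import *
c=dict(np.load("w5.npz"));W=world(c);z=W[...,2]
m=(z>.095)&(z<.125)&(abs(W[...,0]-.497)<.035)&(W[...,1]>.0)&(W[...,1]<.1)
t=np.median(z[180:240,235:275]);print("top z",t);P=world(c,t);
m=(abs(z-t)<.005)&(abs(P[...,0]-.497)<.03)&(P[...,1]<.11)&(P[...,1]>-.02)
n,l,st,ce=cv2.connectedComponentsWithStats(m.astype(np.uint8));i=1+np.argmax(st[1:,4]);q=P[l==i]
yh=np.array([-.072,.9974]);xh=np.array([.9974,.072]);d=q[:,:2]-[.4972,.0398]
a=d@xh;b=d@yh
print(st[i]);s=(b>5e-3);print("across",np.percentile(a[s],[1,99]),"far end",np.percentile(b,[99,99.8]),"near",b.min())
# vise jaw check from this view
Z=.046;J=world(c,Z)
q=J[(abs(z-Z)<.005)&(abs(J[...,0]-.49)<.05)&(J[...,1]>.02)&(J[...,1]<.09)]
print("jaw vis",len(q),(q[:,:2].min(0),q[:,:2].max(0)) if len(q) else 0)
B=world(c,.012);q=B[(abs(z-.012)<.005)&(abs(B[...,0]-.49)<.06)&(B[...,1]>.04)&(B[...,1]<.075)]
for y in(.05,.06,.07):
    r=q[abs(q[:,1]-y)<.002];print(y,len(r),r[:,0].min(),r[:,0].max()) if len(r) else 0
E
```

```text
top z 0.11057079341854562
[ 207  184   97   89 5874]
across [-0.02513383  0.02248577] far end [0.04035101 0.0409048 ] near -0.012675037066644445
jaw vis 334 (array([0.46105258, 0.03889564]), array([0.52019201, 0.06680833]))
0.05 106 0.4458456095844777 0.5357518633978817
0.06 153 0.4456694233338948 0.5354159508544298
0.07 464 0.4455575923858169 0.5342335814120477
```

play_rows(commands=[[20,-25,-4,0,0],[20,-46,-6,0,0],[20,-46,-6,0,0],[20,-46,-6,15,0],[20,-46,-6,30,0],[20,-46,-6,40,0],[20,-46,-6,48,0],[20,-46,-6,48,0]])

```text
t: 8.2
position: [0.4938, -0.0057, 0.0324]
ee_rot: [-2.136, -2.3, 0.009]
wrist_force: [-0.5, 0.4, -1.7]
opening: 0.036
```

play_rows(commands=[[20,0,0,4,0],[20,0,0,7,0],[20,0,0,8,0],[20,0,0,8,0]])

```text
t: 8.6
position: [0.4941, -0.0054, 0.0249]
ee_rot: [-2.136, -2.3, 0.007]
wrist_force: [-1.2, 1.3, 3.5]
opening: 0.0357
```

play_rows(commands=[[20,0,0,2,0],[20,0,0,4,0],[20,0,0,5,0],[20,0,0,5,0]])

```text
t: 9.0
position: [0.4942, -0.0053, 0.0206]
ee_rot: [-2.136, -2.3, 0.007]
wrist_force: [-4.3, 0.4, 9.4]
opening: 0.0357
```

play_rows(commands=[[60,0,0,0,0],[60,0,0,0,0],[60,0,0,0,0],[60,0,0,0,0],[60,0,0,-15,0],[60,0,0,-30,0],[0,0,0,-42,0],[0,0,0,-42,0]])

```text
t: 9.8
position: [0.4955, -0.0052, 0.064]
ee_rot: [-2.137, -2.301, 0.003]
wrist_force: [-0.4, 0.1, -0.1]
opening: 0.0506
```

play_rows(commands=[[0,0,0,0,0],[0,0,0,0,0],[0,0,0,0,0],[0,0,0,0,0],[0,0,0,0,0],[0,0,0,0,0],[0,0,0,0,0]])

```text
t: 10.5
position: [0.4955, -0.0052, 0.0639]
ee_rot: [-2.137, -2.301, 0.003]
wrist_force: [0.3, 0.5, 0.0]
opening: 0.0017
```

```bash
python3 look.py w6; cat >pose.py <<'E'
import sys
from h import *
c=dict(np.load(sys.argv[1]+".npz"));W=world(c);z=W[...,2]
yh=np.array([-.072,.9974]);xh=np.array([.9974,.072]);seat=np.array([.4939,.0005])
P=world(c,.05);d=P[...,:2]-seat;a=d@xh;b=d@yh
m=(abs(z-.05)<.003)&(abs(a)<.021)&(b>-.06)&(b<.0385)
n,l,st,ce=cv2.connectedComponentsWithStats(m.astype(np.uint8));
for i in range(1,n):
  if st[i,4]>150: k=l==i;print("top z",np.median(z[k]).round(4),"across",np.percentile(a[k],[1,99]).round(4),"along",np.percentile(b[k],[0.5,99.5]).round(4),cv2.minAreaRect((P[k][:,:2]*1000).astype(np.float32)))
E
python3 pose.py w6
```

```text
10.5 [ 0.4955 -0.0052  0.0639] [-2.137 -2.301  0.003] [0.3 0.5 0. ] 0.0016986204265691826 [-0.63  0.16  0.6   2.02 -0.11  0.99  0.1 ]
top z 0.05 across [-0.0194  0.0159] along [-0.0302  0.0337] ((492.15863037109375, 0.4023399353027344), (35.80726623535156, 68.75929260253906), 4.277912616729736)
```

View pics/w6.png

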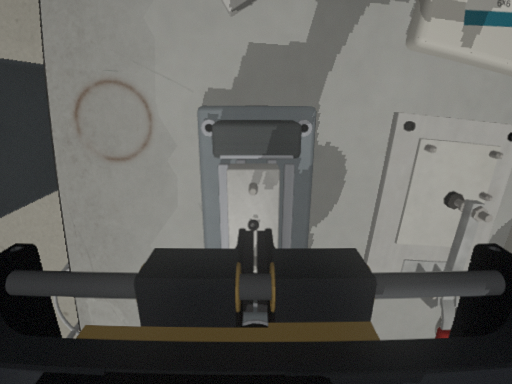

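The block sits in the vise at (253,195), with the fixed jaw at (256,138). Its top is at z≈0.050, its yaw is 4.3° against the vise's 4.1°, and it is at x≈-1.8, y≈-6.3 mm. Next I press it.

play_rows(commands=[[0,-1,-3,0,0],[0,-1,-3,15,0],[0,-1,-3,25,0],[0,-1,-3,28,0],[0,-1,-3,30,0],[0,-1,-3,30,0]])

```text
t: 11.15
position: [0.4924, -0.0065, 0.0343]
ee_rot: [-2.137, -2.3, 0.004]
wrist_force: [-0.5, -0.6, 0.8]
opening: 0.0007
```

play_rows(commands=[[0,0,0,1,0],[0,0,0,2,0],[0,0,0,2,0]])

```text
t: 11.45
position: [0.4927, -0.0065, 0.034]
ee_rot: [-2.137, -2.299, 0.002]
wrist_force: [-10.1, -0.4, 24.2]
opening: 0.0004
```

play_rows(commands=[[0,0,0,2,0],[0,0,0,3,0],[0,0,0,3,0],[0,0,0,3,0]])

```text
t: 11.85
position: [0.4928, -0.0065, 0.0338]
ee_rot: [-2.136, -2.298, 0.001]
wrist_force: [-17.2, -0.6, 42.5]
opening: 0.0
```

play_rows(commands=[[87,0,0,-20,0],[87,0,0,-60,0],[87,0,0,-100,-8],[87,-30,1,-130,-16],[87,-70,1,-130,-24],[87,-109,2,-130,-32],[87,-109,2,-130,-40],[87,-109,2,-130,-46]])

```text
t: 12.65
position: [0.5032, -0.1174, 0.1639]
ee_rot: [-1.065, -2.952, -0.002]
wrist_force: [-0.0, -0.3, -0.9]
opening: 0.0566
```

play_rows(commands=[[87,0,0,0,0],[87,0,0,0,0]])

```text
t: 12.85
position: [0.5032, -0.1176, 0.164]
ee_rot: [-1.07, -2.951, -0.002]
wrist_force: [0.4, -0.1, -0.8]
opening: 0.0722
```

```bash
python3 - <<'E'
from cell import telemetry,capture
from h import *
from scipy.spatial.transform import Rotation as R
s=telemetry.read_state();p=s["position"];M=R.from_rotvec(s["ee_rot"]).as_matrix()
print(s["t"],p,s["opening"],s["joint_positions"].round(2),"M",M.round(3).tolist())
rays=[]
for n in("scene","side"):
    c=capture(n);u,v=project(c,[.5022,-.1152,.096])[0];u0,v0=int(u)-25,int(v)-25
    g=c["image"].max(2)[v0:v0+50,u0:u0+50];W=world(c)[v0:v0+50,u0:u0+50]
    m=((g<70)&(np.linalg.norm(W-[.5022,-.1152,.096],axis=2)<.036)).astype(np.uint8)
    cn=max(cv2.findContours(m,0,1)[0],key=cv2.contourArea);(x,y),r=cv2.minEnclosingCircle(cn)
    Wp=world(c,.096);print(n,"pred",u,v,"circ",x+u0,y+v0,r,Wp[round(y+v0),round(x+u0)])
    pt=W[m>0];A=np.c_[2*pt,np.ones(len(pt))];sol=np.linalg.lstsq(A,(pt**2).sum(1),rcond=None)[0];print("sphere",sol[:3],np.sqrt(sol[3]+sol[:3]@sol[:3]))
t=np.array([.5022,-.1152,p[2]]);print("shift",M.T@(t-p)*1000)
E
```

```text
12.85 [ 0.50323478 -0.11764065  0.16402697] 0.0721980641654251 [-0.48  0.09  0.67  1.87 -0.06  1.2   1.08] M [[-0.767, 0.641, -0.002], [0.641, 0.767, 0.002], [0.003, 0.0, -1.0]]
scene pred 298.4061515333317 166.95838465923 circ 297.5273971557617 166.62328720092773 8.626806259155273 [ 0.50266509 -0.11411272  0.096     ]
sphere [ 0.50260812 -0.11259068  0.09879107] 0.02240464901998738
side pred 268.29372086835593 216.96713416020506 circ 269.5 216.5 11.068072319030762 [ 0.50615533 -0.11014111  0.096     ]
sphere [ 0.5050524  -0.11459831  0.0969478 ] 0.023795998469483205
shift [2.35886747 1.20965002 0.00741382]
```

play_rows(commands=[[87,2,2,0,0],[87,2,2,0,0],[87,2,2,20,0],[87,2,2,50,0],[87,2,2,80,0],[87,2,2,97,0],[87,2,2,102,0],[87,2,2,102,0]])

```text
t: 13.75
position: [0.5025, -0.1141, 0.0617]
ee_rot: [-1.068, -2.95, -0.001]
wrist_force: [0.1, -0.1, 0.3]
opening: 0.0868
```

play_rows(commands=[[30,0,0,0,0],[30,0,0,0,0],[30,0,0,0,0],[30,0,0,0,0],[30,0,0,0,0],[30,0,0,0,0],[30,0,0,0,0]])

```text
t: 14.45
position: [0.503, -0.1136, 0.0619]
ee_rot: [-1.068, -2.951, -0.002]
wrist_force: [1.4, 2.2, 0.3]
opening: 0.0486
```

play_rows(commands=[[30,0,0,0,5],[30,0,0,0,10],[30,0,0,0,15],[30,0,0,0,20],[30,0,0,0,25],[30,0,0,0,30]])

```text
t: 15.05
position: [0.5035, -0.1133, 0.0619]
ee_rot: [-1.799, -2.572, -0.001]
wrist_force: [3.0, 1.9, -2.0]
opening: 0.0487
```

```bash
python3 - <<'E'
from cell import telemetry,capture
from h import *
s=telemetry.read_state();print(s["position"],s["wrist_force"].round(1),s["torque"].round(2),s["opening"])
c=capture("side");i=c["image"];o=cv2.resize(i[185:265,215:325],(770,560),interpolation=3);cv2.imwrite("pics/k1.png",o)
E
```

```text
[ 0.50345286 -0.11329542  0.06193797] [ 3.   1.9 -2. ] [ 0.29 -0.66  0.24] 0.048694349637004655
```

View pics/k1.png

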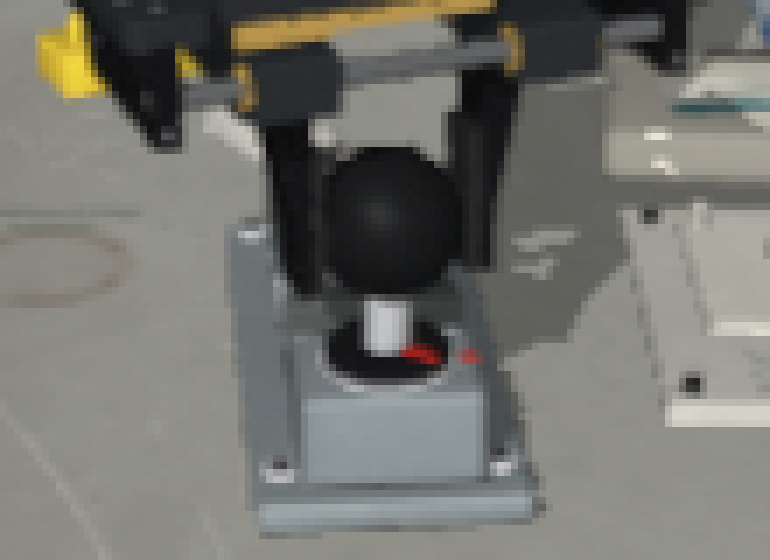

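The grip straddles the ball's full diameter at (385,220), and the red pointer is at (420,352). The reaction is 0.24 N m, so the knob is turning.

play_rows(commands=[[30,0,0,0,6],[30,0,0,0,12],[30,0,0,0,18],[30,0,0,0,24],[30,0,0,0,30],[30,0,0,0,35],[30,0,0,0,40],[30,0,0,0,40]])

```text
t: 15.9
position: [0.5041, -0.1133, 0.062]
ee_rot: [-2.576, -1.796, -0.0]
wrist_force: [4.9, 0.1, -5.2]
opening: 0.0486
```

```bash
cat >st.py <<'E'
from cell import telemetry
import numpy as np
from scipy.spatial.transform import Rotation as R
s=telemetry.read_state();M=R.from_rotvec(s["ee_rot"]).as_matrix()
print(s["t"],s["position"].round(4),"F",s["wrist_force"].round(1),"T",s["torque"].round(2),s["opening"],"yaw",np.degrees(np.arctan2(M[1,1],M[0,1])).round(1),s["joint_positions"].round(2))
E
python3 st.py
```

```text
15.9 [ 0.5041 -0.1133  0.062 ] F [ 4.9  0.1 -5.2] T [-0.09 -1.16 -0.15] 0.048629038691345515 yaw -20.2 [-0.62  0.26  0.86  1.99 -0.23  1.   -0.  ]
```

play_rows(commands=[[30,0,0,0,4],[30,0,0,0,8],[30,0,0,0,12],[30,0,0,0,15],[30,0,0,0,15]])

```text
t: 16.4
position: [0.5042, -0.1138, 0.0622]
ee_rot: [-2.787, -1.448, 0.0]
wrist_force: [0.7, -1.7, 1.4]
opening: 0.0487
```

```bash
python3 st.py
```

```text
16.4 [ 0.5042 -0.1138  0.0622] F [ 0.7 -1.7  1.4] T [-0.35 -0.16  0.02] 0.04869124009567816 yaw -35.1 [-0.66  0.27  0.91  1.99 -0.25  1.   -0.24]
```

play_rows(commands=[[30,0,0,0,4],[30,0,0,0,8],[30,0,0,0,12],[30,0,0,0,12]])

```text
t: 16.8
position: [0.504, -0.1141, 0.0624]
ee_rot: [-2.922, -1.151, 0.001]
wrist_force: [0.3, -0.6, 4.6]
opening: 0.0489
```

```bash
python3 st.py;python3 - <<'E'
from cell import capture
from h import *
i=capture("side")["image"];o=cv2.resize(i[185:265,215:325],(770,560),interpolation=3);cv2.imwrite("pics/k2.png",o)
E
```

```text
16.8 [ 0.504  -0.1141  0.0624] F [ 0.3 -0.6  4.6] T [-0.33  0.23 -0.04] 0.048882912901887336 yaw -47.0 [-0.69  0.28  0.95  1.99 -0.27  1.01 -0.43]
```

View pics/k2.png

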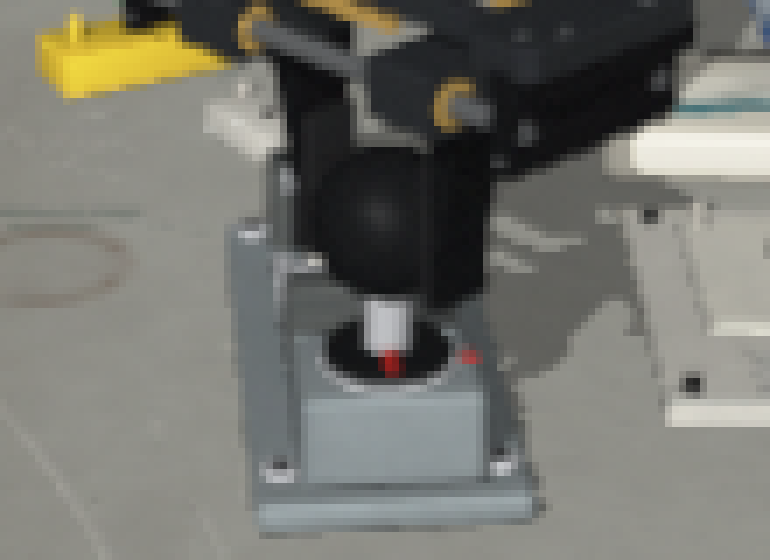

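The pointer has swung from (420,352) round to (392,365), about 75° for 67° of gripper turn, so any slip was small. I'll keep turning into the stop.

play_rows(commands=[[30,0,0,0,5],[30,0,0,0,10],[30,0,0,0,15],[30,0,0,0,20]])

```text
t: 17.25
position: [0.5044, -0.114, 0.0627]
ee_rot: [-3.076, -0.632, 0.0]
wrist_force: [0.6, -1.5, 3.6]
opening: 0.0488
```

```bash
python3 st.py; cat >ptr.py <<'E'
from cell import capture
from h import *
for n in("scene","side"):
    c=capture(n);W=world(c,.055);i=c["image"].astype(int)
    m=(i[...,2]-i[...,1]>50)&(i[...,2]-i[...,0]>50)&(np.hypot(W[...,0]-.5025,W[...,1]+.1148)<.035)
    k,l,st,ce=cv2.connectedComponentsWithStats(m.astype(np.uint8))
    for j in range(1,k):
        q=W[l==j][:,:2].mean(0)-[.5025,-.1148];print(n,ce[j].round(1),st[j,4],"r",np.hypot(*q).round(4),"ang",np.degrees(np.arctan2(q[1],q[0])).round(1))
E
python3 ptr.py; python3 - <<'E'
# pointer at start, from saved pictures
import cell
from h import *
for n in("scene0","side0","w1"):
    c=dict(np.load(n+".npz"));W=world(c,.055);i=c["image"].astype(int)
    m=(i[...,2]-i[...,1]>50)&(i[...,2]-i[...,0]>50)&(np.hypot(W[...,0]-.5025,W[...,1]+.1148)<.035)
    k,l,st,ce=cv2.connectedComponentsWithStats(m.astype(np.uint8))
    for j in range(1,k):
        q=W[l==j][:,:2].mean(0)-[.5025,-.1148];print(n,ce[j].round(1),st[j,4],"r",np.hypot(*q).round(4),"ang",np.degrees(np.arctan2(q[1],q[0])).round(1))
E
```

```text
17.25 [ 0.5044 -0.114   0.0627] F [ 0.6 -1.5  3.6] T [-0.35  0.3   0.79] 0.04884935505017945 yaw -66.8 [-0.75  0.31  1.03  1.99 -0.31  1.01 -0.74]
scene [290.5 177. ] 2 r 0.0227 ang 24.9
scene [301.2 177.8] 6 r 0.0132 ang -90.8
side [270.3 236.4] 9 r 0.0163 ang -76.6
side [281.5 235.5] 4 r 0.0314 ang -22.3
scene0 [290.7 177.3] 3 r 0.0215 ang 28.4
scene0 [294. 176.] 1 r 0.0193 ang -6.3
side0 [275.7 233.5] 11 r 0.0165 ang -7.0
side0 [281.5 235.5] 4 r 0.0314 ang -22.3
```

The torque reached 0.79 N m with the knob no longer following, well above the 0.4 N m it needs, so it is against the stop. Releasing now to check.

play_rows(commands=[[87,0,0,0,0],[87,0,0,0,0],[87,0,0,0,0],[87,0,0,0,0],[87,0,0,0,0],[87,0,0,0,0],[87,0,0,0,0]])

```text
t: 18.05
position: [0.5043, -0.1141, 0.0626]
ee_rot: [-3.076, -0.631, 0.001]
wrist_force: [0.1, 0.8, -0.1]
opening: 0.0861
```

play_rows(commands=[[87,0,0,-30,0],[87,0,0,-75,0],[87,0,0,-120,0],[87,0,0,-160,-8],[87,0,0,-200,-16],[87,0,0,-200,-24],[87,0,0,-200,-32],[87,0,0,-200,-40]])

```text
t: 18.85
position: [0.5045, -0.1142, 0.2629]
ee_rot: [-2.67, -1.653, -0.001]
wrist_force: [-0.2, 0.4, -0.8]
opening: 0.0873
```

play_rows(commands=[[87,0,0,0,-8],[87,0,0,0,-16],[87,0,0,0,-24],[87,0,0,0,-31],[87,0,0,0,-31],[87,0,0,0,-31]])

```text
t: 19.45
position: [0.5045, -0.1143, 0.2629]
ee_rot: [-2.135, -2.303, -0.002]
wrist_force: [-0.8, 0.0, 0.1]
opening: 0.0869
```

```bash
python3 st.py; python3 ptr.py; python3 look.py w7; python3 pose.py w7; python3 - <<'E'
from h import *
from cell import capture
c=dict(np.load("w7.npz"));W=world(c);z=W[...,2];yh=np.array([-.072,.9974]);xh=np.array([.9974,.072])
P=world(c,.046);d=P[...,:2]-[.4939,.0005];a=d@xh;b=d@yh
m=(abs(z-.046)<.0025)&(abs(a)>.021)&(abs(a)<.028)&(abs(b)<.08)
h,e=np.histogram(b[m],bins=np.arange(-.08,.08,.004));print([(round(float(x)*1000),int(k)) for x,k in zip(e,h) if k])
print(project(c,[.494,0,.05]))
c=capture("scene");o=cv2.resize(c["image"][155:235,225:335],(770,560),interpolation=3);cv2.imwrite("pics/f.png",o)
E
```

```text
19.45 [ 0.5045 -0.1143  0.2629] F [-0.8  0.   0.1] T [-0.04  0.1   0.03] 0.08689370578351413 yaw 4.3 [-0.94  0.    1.11  1.74 -0.    1.4   0.24]
scene [290.5 177. ] 2 r 0.0227 ang 24.9
scene [301.2 177.8] 6 r 0.0132 ang -90.8
side [270.3 236.4] 9 r 0.0163 ang -76.6
side [281.5 235.5] 4 r 0.0314 ang -22.3
19.55 [ 0.5045 -0.1143  0.2629] [-2.134e+00 -2.304e+00 -2.000e-03] [-0.5 -0.  -0.1] 0.08705276026847089 [-0.94  0.    1.11  1.74 -0.    1.4   0.24]
top z 0.05 across [-0.0184  0.016 ] along [-0.0415  0.0385] ((492.7344665527344, -3.8137435913085938), (35.79973220825195, 85.43712615966797), 3.5729825496673584)
[(-64, 9), (-60, 38), (-56, 38), (-52, 32), (-48, 33), (-44, 14), (36, 9), (40, 46), (44, 35), (48, 47), (52, 34), (56, 44), (60, 19)]
[[254.57177904  73.80854734]]
```

View pics/f.png

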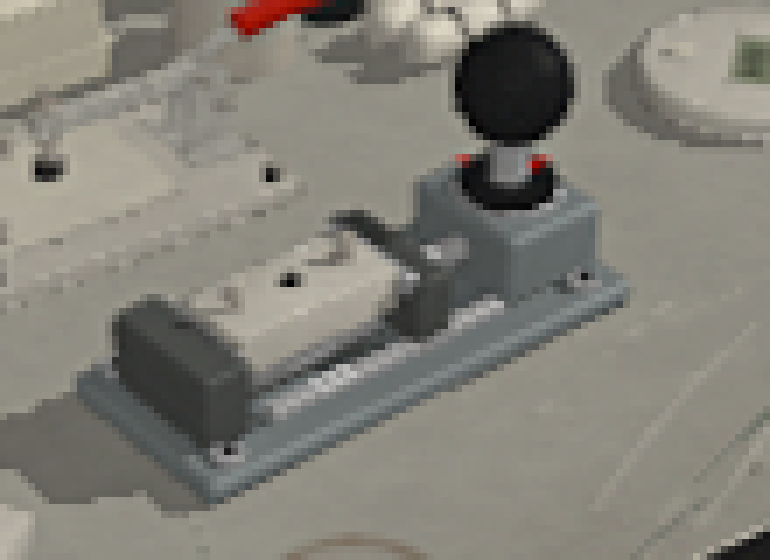

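The final view shows the block clamped between the jaws, seated level, with its pins up. The pointer is at rest after the knob hit its stop, and nothing is touching the vise.

```bash
python3 -c "
from cell import ticket;print(ticket.job_done())"
```

```text
the job is handed in; nothing more can be done
None
```

I laid the larger grey block on the parallels and pressed it home. I then turned the ball knob clockwise to its stop in one grip, let go and raised the gripper clear. The job is handed in at about 19.6 s of the 58 s.

**Last checks**
- **Block height:** the top measured z = 0.050 m, which is the height with the parallels home. It did not move under a 42 N press.
- **Block position:** it measured about -1 mm across the vise. Its yaw was within about 1° of the vise's (3.6° against 4.1°), and the moving jaw's face was at about -40 mm. The far-end reading of 38.5 mm was cut off by my mask, so I did not measure its contact with the fixed jaw independently.
- **Knob:** I judged the stop from torque. It rose to 0.79 N m, against the 0.4 N m the knob needs, while the ball slipped in the grip.
- **Pointer:** the two cameras put the turn at about 70° and 84°. Together with a starting angle of about 0.3 rad, judged from the jaw position, that gives roughly 1.5 to 1.8 rad. This is consistent with the 1.6 rad stop, but too coarse to prove more than 1.48 rad.
- **Bystanders:** nothing came near the meter, the tape or the screwdriver. I did not measure their positions again at the end.

**Disagreement found:** the fingertips were about 16 mm above the reported TCP, not the stated 11 mm ahead of it. My first grasp therefore closed above the block without touching it. Both cameras agreed on the offset, and I used the corrected height from then on.

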